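# Dock the egg tray and rock its transport block free

### The job

Slide the red egg tray, eggs and all, along the bench by its black post until it is fully home against the stop of the turner dock, keeping it flat on the bench. Then take hold of the orange transport block, which sits so tightly in the middle of the tray that a straight pull would lift the whole tray, and rock it to and fro, its top clearly towards one dock rail and then the other, while easing it up until it comes free. Finish still holding the block, steady and roughly upright, just clear above its empty socket, with the tray still home and flat, every egg in its cell, and the bin, jar and tub left where they are.

Things in the scene. Friction and masses are not known exactly. Their poses are not given: they have to be found in the camera images.
- dock_home (a point): Turner dock fixed on the bench: two blue rails 28 mm high, 172 mm apart inside (y = -86 and +86 mm), an end stop, a drive box behind it. This point is on the bench (z = 0); the tray is home when its middle is here with the same axes. x points into the dock (sliding direction), y left, z up. Rails are straight from x = -70 to +100 mm; the mouth flares from -118 to -70 mm. No floor.
- dock_stop (a point): Middle of the end stop's face, 100 mm into the dock from dock_home, 14 mm above the bench; the tray's front edge touches it when home. Behind it stands the white-and-blue drive box, 100 mm high.
- tray_base (a point): Middle of the underside of the loose red egg tray: 200 mm long (x, towards the dock), 168 mm wide (y), rim 30 mm high, 0.8 to 1 kg with its load, about 4 to 7 N to slide. It starts flat on the bench outside the dock, 190 to 220 mm short of home, up to 15 mm to one side and turned up to 0.12 rad. x forward, y left, z up.
- tray_grip (a point): Grip point on the tray's black upright post, 86 mm behind the tray's middle and 80 mm above its underside (tray axes). The post is 14 mm in x, 24 mm in y, its top 95 mm above the bench. It can be pinched on either pair of faces. The nearest eggs begin 14 mm ahead of the post's middle and are 60 mm high.
- socket (a point): Centre of the mouth (top) of the grey socket in the tray's middle, 46 mm above the tray's underside, tray axes. The socket is 48 mm (x) by 72 mm (y) outside; its opening is 27 mm (x) by 36 mm (y). The block stands in it; its walls stop the block's tilt at about 0.25 rad. The block must rise 42 mm for its foot to clear the mouth.
- cheek_mid (a point): Point midway between two sprung rubber cheeks, 18 mm below the socket mouth, that squeeze the block's y faces (18 N each): a straight pull lifts the tray. To free it tilt the block about the tray's x axis, pivoting here, about 0.15 rad to +y and -y in turn, raising it at most 3 mm per swing across. The cheeks let go once it has risen about 17 mm.
- block_center (a point): Centre (half-way up) of the orange transport block, 91 mm tall, 0.08 kg, upright in the socket with the tray's axes; at the start 49.5 mm above the bench. Its head, to be gripped, is 24 mm (x) by 36 mm (y), from 0.5 to 45.5 mm above this point; below is a tongue 24 by 26 mm whose last 6 mm narrow to 14 mm in y. Foot 45.5 mm below this point.
- egg1_center (a point): Centre of a loose hen's egg (rear right), 44 mm across, 56 mm tall, 55 g, standing in its cell of the tray.
- egg2_center (a point): Centre of a loose hen's egg (rear left), 44 mm across, 56 mm tall, 55 g, standing in its cell of the tray.
- egg3_center (a point): Centre of a loose hen's egg (front right), 44 mm across, 56 mm tall, 55 g, standing in its cell of the tray.
- egg4_center (a point): Centre of a loose hen's egg (front left), 44 mm across, 56 mm tall, 55 g, standing in its cell of the tray.
- cell1 (a point): Where the centre of the rear right egg belongs, 32 mm above the tray's underside; tray x = -50 mm, y = -48 mm from the socket centre.
- cell2 (a point): Where the centre of the rear left egg belongs, 32 mm above the tray's underside; tray x = -50 mm, y = 48 mm from the socket centre.
- cell3 (a point): Where the centre of the front right egg belongs, 32 mm above the tray's underside; tray x = 50 mm, y = -48 mm from the socket centre.
- cell4 (a point): Where the centre of the front left egg belongs, 32 mm above the tray's underside; tray x = 50 mm, y = 48 mm from the socket centre.
- bin: Bystander: small open red bin, 90 x 110 mm, 60 mm high, beyond the dock. Origin at the centre of its underside.
- jar: Bystander: amber jar, 56 mm across, 75 mm high. Origin at the centre of its underside.
- tub: Bystander: white tub with a blue cap, 70 mm across, 55 mm high. Origin at the centre of its underside.
Not all that is in view belongs to the job. What is shaped like the part that bears block_center but blue is not meant. What is shaped like the part that bears egg1_center but purple is not meant.

How it is judged:
On the way, in this order (a step that is already met when the one before it is completed fails the run):
1. the tray is slid fully home in the dock, the block still in its socket (x of socket in the frame of dock_home between -0.006 and 0.006 m and y of socket in the frame of dock_home between -0.006 and 0.006 m and angle between the x axis of socket and the x axis of dock_home, either way round below 0.05 rad and height (world z) of socket below 0.051 m and z of block_center in the frame of socket below 0.009 m), for 0.2 s.
2. the block, still gripped by its socket, is rocked at least 0.06 rad (3.5 degrees) with its top towards the left rail (angle between block_center's own y axis and vertical above 1.6308 rad and z of block_center in the frame of socket below 0.024 m and contact force between block and the fingers above 1 N).
3. then rocked at least 0.06 rad with its top towards the right rail, still gripped by its socket (angle between block_center's own y axis and vertical below 1.5108 rad and z of block_center in the frame of socket below 0.024 m and contact force between block and the fingers above 1 N).
At the end, for the whole second after the job is handed in: Fingers hold the block still (<30 mm/s), off the tray, tilt <0.45 rad, foot 3-70 mm above the socket mouth and within 40 mm of it sideways; tray home (8 mm along the dock, 6 mm across, 0.05 rad) and flat (within 5 mm); each egg within 12 mm of its cell point (x of socket in the frame of dock_home between -0.008 and 0.008 m and y of socket in the frame of dock_home between -0.006 and 0.006 m and angle between the x axis of socket and the x axis of dock_home, either way round below 0.05 rad and height (world z) of socket below 0.051 m and distance between egg1_center and cell1 below 0.012 m and distance between egg2_center and cell2 below 0.012 m and distance between egg3_center and cell3 below 0.012 m and distance between egg4_center and cell4 below 0.012 m and z of block_center in the frame of socket between 0.0485 and 0.1155 m and horizontal distance between block_center and socket below 0.04 m and angle between block_center's own z axis and vertical below 0.45 rad and contact force between block and the fingers above 2 N and contact force between block and tray below 0.1 N and linear speed of block below 0.03 m/s); the arm keeps its last pose, push and grip.
It fails at once if the tray is lifted: its socket rises more than 12 mm above its height on the bench (height (world z) of socket above 0.058 m).
It fails at once if the bin is moved more than 20 mm (distance of bin from where it was at the start of the episode above 0.02 m).
It fails at once if the jar is moved more than 20 mm (distance of jar from where it was at the start of the episode above 0.02 m).
It fails at once if the tub is moved more than 20 mm (distance of tub from where it was at the start of the episode above 0.02 m).
It also fails if it takes over 69 s, if anything falls off the work surface, if the arm or the gripper's body presses on something with over 40 N, if the wrist force passes 120 N, or if a joint passes its speed limit or range.

### The arm

A 7-joint arm with a two-finger parallel gripper is mounted at the origin on the work surface. World frame = base frame: x ahead of the robot, y to its left, z up, the work surface at z = 0. Lengths are in m, angles in rad, forces in N, time in s.
With the tool pointing down it reaches from about 0.4 to 0.85 m from the base axis. Payload 4.5 kg.
Tool frame: the origin (TCP) lies on the centre line of the jaws, within the pads' length; the fingertips stand 11 mm ahead of it and the grasp point (between the pads) lies 8 mm behind it; z points along the fingers, y is the line along which they close (so a half turn about z gives the same grasp; the last joint's range is limited). The gripper opens to 85 mm and grips with 20 to 120 N. Pads are 22 mm wide; open, the fingers measure 114 mm over their backs; the gripper's body (76 mm by 85 mm) begins 54 mm behind the grasp point. The pads swing forward as they close: fully open they stand 13 mm farther back than shut.
Start: joints at [1.272, 0.689, -0.195, 1.565, 0.157, 0.902, -0.215], TCP at [0.204, -0.591, 0.218] pointing down, gripper open.
Joint ranges: [-3.01, 3.01], [-0.46, 2.08], [-1.47, 1.51], [0.13, 2.56], [-1, 4.14], [0.04, 2.09], [-2.66, 2.66]. Speed limits (rad/s): [2.57, 2.57, 3.14, 3.14, 3.14, 3.14, 3.14].

### API

Orientations are given as a unit quaternion [w, x, y, z].
In Python, from workcell import observe, capture, camera_info, job_done, recognise gives the robot as it stands.
- The arm moves only by the tool jog_arm, never from a script. Its arguments are lists of equal length, an entry for each row: "linear": the shift along the tool's x, y, z each as a share of 0.25 m, from -1 to 1, a list of three; "turn": the turn about the tool's z as a share of 90 degrees, from -1 to 1; "jaw": the opening, from 0 (shut) to 1 (fully open). A call has 1 to 5 rows; each row is the pose to reach, as a shift and turn from the pose commanded when the call began, along the tool's axes at that moment; what a row does not reach only later rows make up. A row lasts 1/12 s, in which the tool goes at most 41.7 mm and 7.16 degrees, less where a joint would pass 70% of its speed; a pose out of reach is approached as far as the arm can. A call with a number of a shift or a turn outside -1 to 1 is refused whole. A call with a gripper value outside its range is refused whole. The fingers move at their own pace and stop on an object; the grip force is fixed at half the most. Time passes only in rows, so rows that repeat a pose let the fingers close. It gives the time, the measured TCP pose, the force, the opening and the grip force at its end, in the units of the state.
- observe(): the state, without advancing time (a new reading comes with each control period).
- capture(name): name is "scene" or "top"; returns (picture, depth): 420x560x3 uint8, red, green, blue; 420x560 float32, m along the optical axis (not along the pixel's ray), 0 where there is no reading.
- camera_info(name): a dict with "fx", "fy", "cx", "cy" (pixels), "T" (4x4, takes a point from camera to world coordinates). Camera axes: x right, y down, z forward; pixel columns grow to the right and rows downward; lengths in m; the calibration is good to about 2 mm. A picture is of the moment at which its call begins. camera_info takes no time and is no camera call.
- job_done(): hands the job in; it is judged then, once.
Trained networks look in the newest picture that a camera, given by its name, has taken for a name from the list of things; names that differ only in an ending like _2 or _b are one class to them, and where a whole thing is asked for, a point or a joint stands for the part that bears it (a point fixed in the world has none). Each returns a list of dicts, best first, with "conf" (0 to 1); they miss things now and then, are a little off and sometimes report something else, mostly with a low value. They report only what shows in the picture. A call takes as long as a camera call. They do not tell look-alikes from the thing itself.
- recognise(camera, label): "xy" ([column, row] in pixels, amid what is visible of it).
The state is a dict: "time": time; "q": joint angles; "joint_velocities": joint speeds; "joint_torque": joint torques, N m; "ee_pos": TCP position; "orientation": TCP orientation; "wrist_force": force on the tool from outside, world axes, zero at the start; "moment": the same for the moment, N m; "gripper_width": finger opening in m; "grip_force": force on a finger pad.
Only numpy, scipy, OpenCV 4.12 (cv2) and the standard library are available. Lean on these libraries where they do the work, as an engineer would, in place of code of your own. Each camera call takes 0.05 s, during which the arm holds its last target. There are 200 camera calls.

## Working session

There is one attempt and no reset: what is moved stays moved. The work goes in short steps, Python scripts to look and compute and a tool call to move; the robot and the scene stay as the last step left them, time stands still between calls to the robot, and variables do not carry over. Pictures are saved under pics/ and viewed, at most 10 in all, crops included, and the job is handed in when it is done.

Besides the shell and the picture viewer there is one more tool, called after "Call:" by a JSON object that holds its "api" and its "payload", one argument or row to a line. jog_arm: Moves the arm, as the interface text tells. Shift numbers are shares of 0.25 m and turn numbers shares of 90 degrees, none past 1 either way. Its arguments: {"type":"object","properties":{"linear":{"type":"array","items":{"type":"array","items":{"type":"number"}}},"turn":{"type":"array","items":{"type":"number"}},"jaw":{"type":"array","items":{"type":"number"}}},"required":["linear","turn","jaw"]}

```bash
mkdir -p pics; ls; python3 - <<'E'
from workcell import *
import cv2,numpy as np
print(observe())
for n in("scene","top"):
    p,d=capture(n); cv2.imwrite(f"pics/{n}0.png",p[:,:,::-1]); np.save(f"{n}0.npy",d)
    i=camera_info(n);print(n,i)
    for l in("tray_grip","block_center","egg1_center","dock_stop","dock_home","tray_base","socket"):
        try: print(l,[(np.round(r["xy"]),round(r["conf"],2)) for r in recognise(n,l)])
        except Exception as e: print(l,e)
E
```

```text
pics
{'time': 0.0, 'q': array([ 1.27180594,  0.68998573, -0.19451228,  1.56637776,  0.15728927,
        0.9025024 , -0.21507866]), 'joint_velocities': array([ 8.89748807e-04,  2.94584082e-04,  1.27489136e-04, -2.28582461e-03,
        7.32573617e-04,  9.73355802e-05,  5.33579196e-04]), 'joint_torque': array([ 6.66925171e-04, -5.39614177e+01, -1.26649674e+00, -1.58545768e+01,
        9.11028794e-03,  9.50742251e-03,  9.30873341e-06]), 'ee_pos': array([ 0.20389975, -0.59006993,  0.21687396]), 'orientation': array([-9.15082241e-04,  9.86179352e-01,  1.65678601e-01, -2.20323176e-04]), 'wrist_force': array([-0.12227075, -0.35105822,  0.29159649]), 'moment': array([-0.00863775,  0.00645487, -0.01502667]), 'grip_force': 0.0, 'gripper_width': 0.0855469090362742}
scene {'fx': 429.40963742727627, 'fy': 429.40963742727627, 'cx': 279.9566535100064, 'cy': 213.9901865399647, 'T': array([[-0.20960737,  0.64011236, -0.73913525,  1.29647804],
       [ 0.97755943,  0.12092966, -0.17249223,  0.09218965],
       [-0.02103104, -0.75870428, -0.65109563,  0.70386083],
       [ 0.        ,  0.        ,  0.  
[... 506 characters left out ...]
, 'cx': 280.5936890844892, 'cy': 213.01560750203646, 'T': array([[-0.02812452, -0.99840578,  0.04893779,  0.571228  ],
       [-0.99897251,  0.02633251, -0.03688539, -0.05191266],
       [ 0.03553793, -0.04992489, -0.99812051,  0.85236932],
       [ 0.        ,  0.        ,  0.        ,  1.        ]])}
tray_grip [(array([325., 238.]), 0.7), (array([300., 131.]), 0.45)]
block_center [(array([408., 224.]), 0.94), (array([332., 241.]), 0.69)]
egg1_center [(array([370., 167.]), 0.75), (array([348., 213.]), 0.66)]
dock_stop [(array([161., 276.]), 0.69)]
dock_home [(array([155., 276.]), 0.71), (array([324., 239.]), 0.21)]
tray_base [(array([325., 240.]), 0.85)]
socket [(array([322., 240.]), 0.86)]
```

View pics/top0.png

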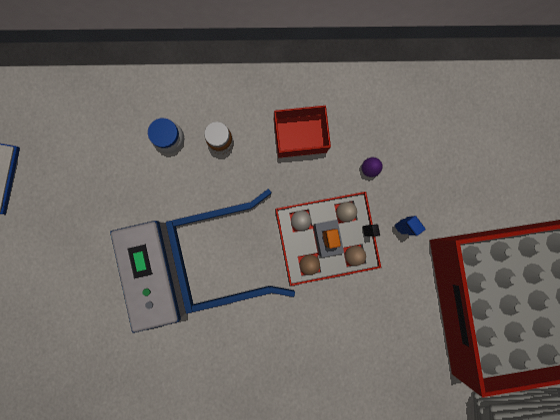

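View pics/scene0.png

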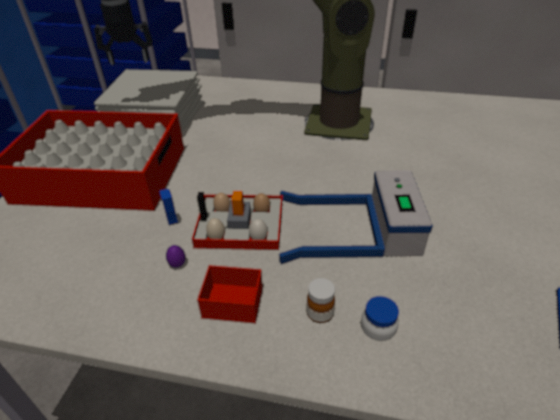

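Top picture: the tray is at about (328,239), with the black post at (371,231) and the orange block at (333,238). The dock opens towards the tray, its stop at about (178,265). Candidates: the orange block (333,238), in the tray's socket, fits. The blue look-alike (410,226) on the bench does not, nor does the purple egg (372,167).

```bash
cat > h.py <<'E'
from workcell import *
import cv2,numpy as np
def cloud(n):
    p,d=capture(n); i=camera_info(n); v,u=np.indices(d.shape)
    P=np.stack([(u-i["cx"])*d/i["fx"],(v-i["cy"])*d/i["fy"],d,np.ones_like(d)],-1)@i["T"].T
    return p,d,P[...,:3]
def rect(pts):
    (c,s,_) = r = cv2.minAreaRect((pts[:,:2]*1000).astype(np.float32)); return np.round(cv2.boxPoints(r),1),np.round(c,1),np.round(s,1)
def keep(P,m,lo,hi,box):
    q=P[m&(P[...,2]>lo)&(P[...,2]<hi)]
    return q[(q[:,0]>box[0])&(q[:,0]<box[1])&(q[:,1]>box[2])&(q[:,1]<box[3])]
def big(m):
    m=m.astype(np.uint8); n,l,s,c=cv2.connectedComponentsWithStats(m); return [(l==k,c[k],s[k,4]) for k in np.argsort(-s[1:,4])+1]
def masks(p):
    h,s,v=cv2.split(cv2.cvtColor(p,cv2.COLOR_RGB2HSV))
    return dict(red=((h<6)|(h>172))&(s>150)&(v>50),org=(h>=7)&(h<18)&(s>190)&(v>100),blue=(h>100)&(h<125)&(s>140)&(v>30),dark=(v<45))
E
python3 - <<'E'
from h import *
p,d,P=cloud("top"); M=masks(p)
cv2.imwrite("pics/crop.png",cv2.resize(p[180:300,260:440,::-1],None,fx=4,fy=4,interpolation=cv2.INTER_CUBIC))
v,u=np.indices(d.shape)
tr=M["red"]&(u>265)&(u<390)&(v>185)&(v<295)
q=P[tr&(P[...,2]>.02)&(P[...,2]<.042)]; print("tray",len(q),rect(q),np.median(q[:,2]))
for nme,m in(("org",M["org"]&(u>315)&(u<350)&(v>225)&(v<255)),("dark",M["dark"]&(u>355)&(u<385)&(v>220)&(v<242))):
    q=P[m]; print(nme,len(q),np.percentile(q[:,2],[5,50,95])); q=q[q[:,2]>.088]; print(rect(q) if len(q)>3 else 0,q.mean(0))
bl=M["blue"]&(u>165)&(u<300)&(v>180)&(v<320)
q=P[bl]; print("blue z",np.percentile(q[:,2],[5,25,50,75,95]))
# rails: straight part, inlier top
q=P[bl&(P[...,2]>.02)&(P[...,2]<.036)]
for nme,sel in(("upper",(v<235)&(u>185)&(u<245)),("lower",(v>280)&(u>200)&(u<262)),("stop",(v>235)&(v<295)&(u<195))):
    q=P[bl&sel&(P[...,2]>.022)&(P[...,2]<.036)]
    l=cv2.fitLine((q[:,:2]*1000).astype(np.float32),cv2.DIST_HUBER,0,.01,.01).ravel(); n=np.array([-l[1],l[0]])
    e=(q[:,:2]*1000-l[2:])@n; print(nme,len(q),l,np.median(q[:,2]),"n",n,np.percentile(e,[2,50,98]))
E
```

```text
tray 555 (array([[ 456.5,  -97.3],
       [ 489.2, -294.9],
       [ 654.2, -267.5],
       [ 621.5,  -70. ]], dtype=float32), array([ 555.4, -182.4]), array([167.3, 200.2])) 0.030579415748794858
org 194 [0.09351256 0.09582159 0.09809871]
(array([[ 537.5, -173.9],
       [ 541. , -196.2],
       [ 574.4, -191. ],
       [ 570.9, -168.6]], dtype=float32), array([ 555.9, -182.4]), array([33.8, 22.6])) [ 0.55583986 -0.18199284  0.09581345]
dark 172 [0.03036807 0.08668969 0.09723369]
(array([[ 557.8, -261.7],
       [ 560.8, -275. ],
       [ 582. , -270.2],
       [ 579. , -256.9]], dtype=float32), array([ 569.9, -265.9]), array([21.7, 13.6])) [ 0.56936931 -0.26543965  0.09513315]
blue z [0.0150451  0.02711861 0.0285232  0.02974611 0.084264  ]
upper 352 [ 2.0830308e-01 -9.7806430e-01  6.1501154e+02  5.7308353e+01] 0.028622487267811636 n [0.9780643  0.20830308] [-6.05477751 -0.03993119  5.99411727]
lower 384 [ 2.0664364e-01 -9.7841626e-01  4.3266107e+02  2.7311394e+01] 0.028634588099654246 n [0.97841626 0.20664364] [-6.05514386e+00 -2.77661898e-03  5.71428846e+00]
stop 410 [9.7814655e-01 2.0791660e-01 5.0798233e+02 1.3645221e+02] 0.028451735793339372 n [-0.2079166   0.97814655] [-5.96527370e+00  2.94827007e-03  6.75580041e+00]
```

View pics/crop.png

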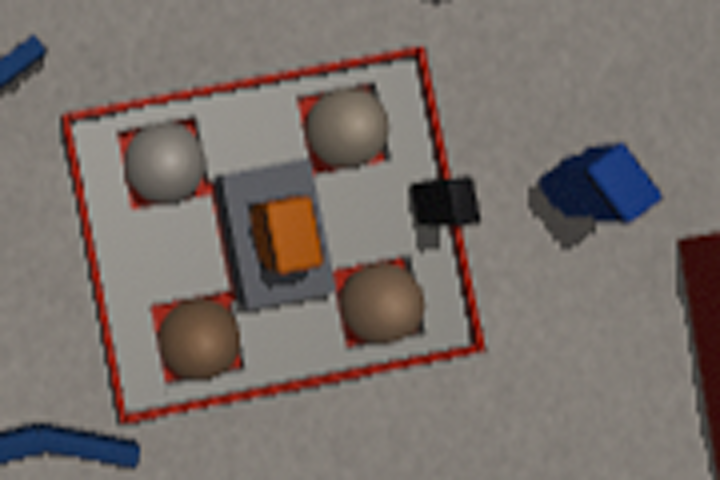

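The crop confirms it: the orange block (333,238) sits in the grey socket, while the blue look-alike stands outside the tray at (410,226). The tray rectangle measures 167×200 mm and the rail spacing 184.6 mm centre to centre, so both agree with the sizes given. Tray to home is 216 mm along, 16 mm across and 2.6° of turn.

```bash
cat > go.py <<'E'
import sys,numpy as np
from workcell import observe
from scipy.spatial.transform import Rotation as R
o=observe(); q=o["orientation"]; Rm=R.from_quat(np.r_[q[1:],q[0]]).as_matrix()
print("t",round(o["time"],2),"pos",np.round(o["ee_pos"]*1000,1),"yaw_y",round(np.degrees(np.arctan2(Rm[1,1],Rm[0,1])),2),"F",np.round(o["wrist_force"],1))
for a in sys.argv[1:]:
    x,y,z,w=map(float,a.split(","))
    l=Rm.T@(np.array([x,y,z])/1000-o["ee_pos"])/.25
    t=-(w-np.degrees(np.arctan2(Rm[1,1],Rm[0,1])))/90
    print(a,np.round(l,4),round(t,4),"mm",np.linalg.norm(l)*250)
E
python3 go.py 320,-490,250,-74 440,-380,250,-77 569.4,-266.4,180,-80.6; python3 - <<'E'
from h import *
d=np.load("top0.npy"); i=camera_info("top"); v,u=np.indices(d.shape)
z=(np.stack([(u-i["cx"])*d/i["fx"],(v-i["cy"])*d/i["fy"],d,np.ones_like(d)],-1)@i["T"].T)[...,2]
print("crate top",np.percentile(z[240:410,440:],99))
E
```

```text
t 0.85 pos [ 204.2 -590.7  217.7] yaw_y -70.93 F [-0.2 -0.7 -0. ]
320,-490,250,-74 [ 0.5694 -0.2295 -0.1291] 0.0341 mm 156.82860486259108
440,-380,250,-77 [ 1.1668 -0.4886 -0.1291] 0.0674 mm 317.8775224380608
569.4,-266.4,180,-80.6 [ 1.8044 -0.7489  0.1509] 0.1074 mm 489.87738912868775
crate top 0.12249129494365103
```

Call:
{"api": "jog_arm", "payload": {
  "linear": [
    [0.11, -0.046, -0.03],
    [0.23, -0.096, -0.06],
    [0.36, -0.15, -0.09],
    [0.48, -0.2, -0.12],
    [0.6, -0.25, -0.13]
  ],
  "turn": [0, 0, 0, 0, 0],
  "jaw": [0.6, 0.6, 0.6, 0.6, 0.6]
}}

```text
time: 1.27
ee_pos: [0.3272, -0.4819, 0.2514]
orientation: [0.001, 0.986, 0.166, 0.001]
wrist_force: [-0.4, -0.1, -0.5]
gripper_width: 0.0513
grip_force: 0.0
```

Call:
{"api": "jog_arm", "payload": {
  "linear": [
    [0.13, -0.054, 0],
    [0.26, -0.108, 0],
    [0.38, -0.158, 0],
    [0.5, -0.208, 0],
    [0.6, -0.249, 0]
  ],
  "turn": [0, 0, 0, 0, 0],
  "jaw": [0.6, 0.6, 0.6, 0.6, 0.6]
}}

```text
time: 1.68
ee_pos: [0.4491, -0.3725, 0.2504]
orientation: [-0.0, 0.986, 0.167, 0.001]
wrist_force: [-0.3, -0.4, -0.0]
gripper_width: 0.0512
grip_force: 0.0
```

Call:
{"api": "jog_arm", "payload": {
  "linear": [
    [0.13, -0.054, 0],
    [0.26, -0.108, 0],
    [0.38, -0.158, 0],
    [0.5, -0.208, 0.05],
    [0.604, -0.25, 0.15]
  ],
  "turn": [0, 0.04, 0.08, 0.107, 0.107],
  "jaw": [0.5, 0.5, 0.5, 0.5, 0.5]
}}

```text
time: 2.1
ee_pos: [0.5736, -0.265, 0.2154]
orientation: [0.001, 0.997, 0.082, 0.004]
wrist_force: [0.9, -0.3, 0.1]
gripper_width: 0.0426
grip_force: 0.0
```

```bash
python3 go.py 569.4,-266.4,130,-80.6 569.4,-266.4,74,-80.6; python3 -c "
from workcell import observe;print(observe()['gripper_width'])"
```

```text
t 2.1 pos [ 573.6 -265.   215.4] yaw_y -80.58 F [ 0.9 -0.3  0.1]
569.4,-266.4,130,-80.6 [-0.0201  0.0017  0.3415] 0.0002 mm 85.5122474849928
569.4,-266.4,74,-80.6 [-0.0217  0.0009  0.5654] 0.0002 mm 141.46616428352885
0.042642613059682595
```

Call:
{"api": "jog_arm", "payload": {
  "linear": [
    [-0.01, 0, 0.1],
    [-0.016, 0, 0.2],
    [-0.016, 0, 0.32],
    [-0.016, 0, 0.32],
    [-0.016, 0, 0.32]
  ],
  "turn": [0, 0, 0, 0, 0],
  "jaw": [0.5, 0.5, 0.5, 0.5, 0.5]
}}

```text
time: 2.52
ee_pos: [0.5644, -0.2666, 0.1318]
orientation: [-0.001, 0.997, 0.082, -0.001]
wrist_force: [-0.1, 0.1, 1.2]
gripper_width: 0.0429
grip_force: 0.0
```

```bash
python3 go.py 569.4,-266.4,74,-80.6
```

```text
t 2.52 pos [ 564.4 -266.6  131.8] yaw_y -80.56 F [-0.1  0.1  1.2]
569.4,-266.4,74,-80.6 [0.0207 0.0028 0.231 ] 0.0005 mm 57.9812376316198
```

Call:
{"api": "jog_arm", "payload": {
  "linear": [
    [0.02, 0.001, 0.02],
    [0.02, 0.002, 0.1],
    [0.02, 0.002, 0.18],
    [0.02, 0.002, 0.23],
    [0.02, 0.002, 0.23]
  ],
  "turn": [0, 0, 0, 0, 0],
  "jaw": [0.5, 0.5, 0.5, 0.5, 0.5]
}}

```text
time: 2.93
ee_pos: [0.5699, -0.2664, 0.0741]
orientation: [-0.0, 0.997, 0.082, -0.001]
wrist_force: [-0.7, 0.9, -0.4]
gripper_width: 0.0426
grip_force: 0.0
```

```bash
python3 go.py 569.4,-266.4,74,-80.6;python3 - <<'E'
from h import *
p,d,P=cloud("scene"); cv2.imwrite("pics/s1.png",cv2.resize(p[150:270,140:300,::-1],None,fx=4,fy=4))
E
```

```text
t 2.93 pos [ 569.9 -266.4   74.1] yaw_y -80.56 F [-0.7  0.9 -0.4]
569.4,-266.4,74,-80.6 [-0.0019 -0.0002  0.0003] 0.0004 mm 0.4927486489552062
```

View pics/s1.png

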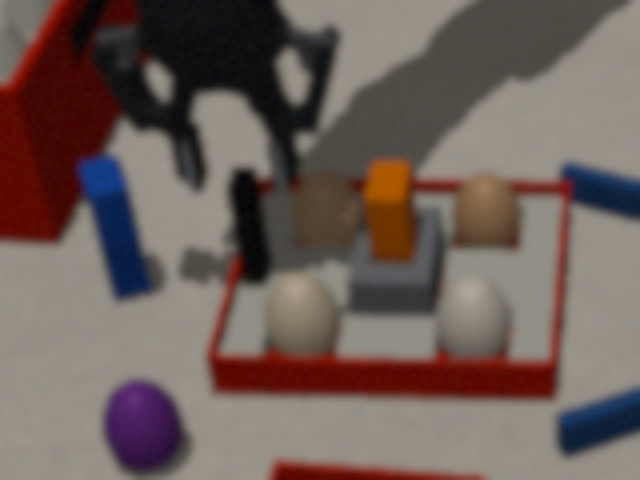

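```bash
python3 - <<'E'
from h import *
p,d,P=cloud("scene")
for n,c,r in(("tipL",(186,191),(185,196)),("tipR",(208,214),(185,197)),("post",(198,204),(193,216))):
    q=P[r[0]:r[1],c[0]:c[1]].reshape(-1,3); q=q[(q[:,2]>.05)&(q[:,2]<.14)]; q=q[np.argsort(q[:,2])]
    print(n,len(q));print(np.round(q[::max(1,len(q)//8)]*1000,0).tolist())
E
```

```text
tipL 52
[[573.0, -290.0, 91.0], [586.0, -288.0, 101.0], [565.0, -291.0, 102.0], [564.0, -292.0, 104.0], [586.0, -290.0, 109.0], [586.0, -291.0, 112.0], [584.0, -292.0, 116.0], [576.0, -289.0, 119.0], [582.0, -288.0, 124.0]]
tipR 66
[[568.0, -240.0, 94.0], [573.0, -238.0, 101.0], [573.0, -235.0, 105.0], [572.0, -239.0, 109.0], [577.0, -242.0, 112.0], [578.0, -239.0, 116.0], [574.0, -239.0, 119.0], [568.0, -234.0, 124.0], [574.0, -239.0, 127.0]]
post 113
[[580.0, -272.0, 50.0], [582.0, -270.0, 59.0], [579.0, -267.0, 66.0], [574.0, -261.0, 72.0], [583.0, -267.0, 78.0], [582.0, -263.0, 84.0], [564.0, -262.0, 91.0], [578.0, -268.0, 95.0], [573.0, -265.0, 98.0]]
```

Call:
{"api": "jog_arm", "payload": {
  "linear": [
    [0, 0, 0],
    [0, 0, 0],
    [0, 0, 0],
    [0, 0, 0],
    [0, 0, 0]
  ],
  "turn": [0, 0, 0, 0, 0],
  "jaw": [0, 0, 0, 0, 0]
}}

```text
time: 3.45
ee_pos: [0.5712, -0.2664, 0.0768]
orientation: [0.0, 0.997, 0.082, 0.001]
wrist_force: [-0.4, 1.6, 5.8]
gripper_width: 0.0117
grip_force: 58.6
```

Call:
{"api": "jog_arm", "payload": {
  "linear": [
    [0, 0, 0],
    [0, 0, 0],
    [0, 0, 0]
  ],
  "turn": [0, 0, 0],
  "jaw": [0, 0, 0]
}}

```text
time: 3.7
ee_pos: [0.5712, -0.2665, 0.0768]
orientation: [0.0, 0.997, 0.082, 0.001]
wrist_force: [-1.1, 1.4, 5.5]
gripper_width: 0.0114
grip_force: 58.6
```

```bash
python3 go.py 543.8,-52.4,74,-78
```

```text
t 3.7 pos [ 571.2 -266.5   76.8] yaw_y -80.56 F [-1.1  1.4  5.5]
543.8,-52.4,74,-78 [ 0.0322 -0.8627  0.011 ] -0.0284 mm 215.83483075753898
```

Call:
{"api": "jog_arm", "payload": {
  "linear": [
    [0.006, -0.02, -0.005],
    [0.012, -0.04, -0.006],
    [0.018, -0.06, -0.006],
    [0.025, -0.08, -0.006],
    [0.0315, -0.1, -0.006]
  ],
  "turn": [-0.003, -0.006, -0.009, -0.012, -0.0145],
  "jaw": [0, 0, 0, 0, 0]
}}

```text
time: 4.12
ee_pos: [0.574, -0.2415, 0.0769]
orientation: [0.001, 0.996, 0.094, -0.0]
wrist_force: [0.3, -5.9, -0.4]
gripper_width: 0.011
grip_force: 58.8
```

Call:
{"api": "jog_arm", "payload": {
  "linear": [
    [0.007, -0.02, 0],
    [0.014, -0.04, 0],
    [0.021, -0.06, 0],
    [0.028, -0.08, 0],
    [0.034, -0.1, 0]
  ],
  "turn": [-0.003, -0.006, -0.009, -0.012, -0.0145],
  "jaw": [0, 0, 0, 0, 0]
}}

```text
time: 4.53
ee_pos: [0.5798, -0.2175, 0.0776]
orientation: [0.003, 0.994, 0.105, 0.002]
wrist_force: [3.9, -9.4, -0.3]
gripper_width: 0.0117
grip_force: 59.0
```

```bash
cat > tray.py <<'E'
from h import *
p,d,P=cloud("top"); M=masks(p); H=np.array([525.9,31.7]); D=np.array([-.2079,.9782]); N=np.array([-.9782,-.2079])
q=P[M["red"]&(P[...,2]>.02)&(P[...,2]<.042)]; q=q[(q[:,0]>.4)&(q[:,0]<.68)&(q[:,1]>-.33)&(q[:,1]<.17)]*1000
q=q[abs((q[:,:2]-H)@N)<110]
b,c,s=rect(q/1000); print("tray rect",s,"centre s,y",np.round([(c-H)@D,(c-H)@N],1)); 
for e in (b[1]-b[0],b[2]-b[1]):
    if np.linalg.norm(e)>185: e=e*np.sign(e@D); print("yaw err deg",round(np.degrees(np.arctan2(e@N,e@D)),2))
print("z",np.median(q[:,2]))
cv2.imwrite("pics/t.png",cv2.resize(p[160:340,110:400,::-1],None,fx=2.7,fy=2.7))
E
python3 go.py; python3 tray.py
```

```text
t 4.53 pos [ 579.8 -217.5   77.6] yaw_y -77.94 F [ 3.9 -9.4 -0.3]
tray rect [167.1 199.8] centre s,y [-170.2    2.6]
yaw err deg 0.88
z 30.955743831095674
```

Call:
{"api": "jog_arm", "payload": {
  "linear": [
    [0.004, -0.01, 0],
    [0.008, -0.025, 0],
    [0.008, -0.045, 0],
    [0.008, -0.065, 0],
    [0.008, -0.085, 0]
  ],
  "turn": [0.004, 0.007, 0.007, 0.007, 0.007],
  "jaw": [0, 0, 0, 0, 0]
}}

```text
time: 5.0
ee_pos: [0.5755, -0.1937, 0.0769]
orientation: [0.001, 0.995, 0.099, 0.0]
wrist_force: [0.7, -4.6, -0.7]
gripper_width: 0.0115
grip_force: 59.1
```

```bash
python3 go.py; python3 tray.py
```

```text
t 5.0 pos [ 575.5 -193.7   76.9] yaw_y -78.58 F [ 0.7 -4.6 -0.7]
tray rect [168.9 199.1] centre s,y [-145.6   -0.7]
yaw err deg -0.46
z 30.726123223594634
```

View pics/t.png

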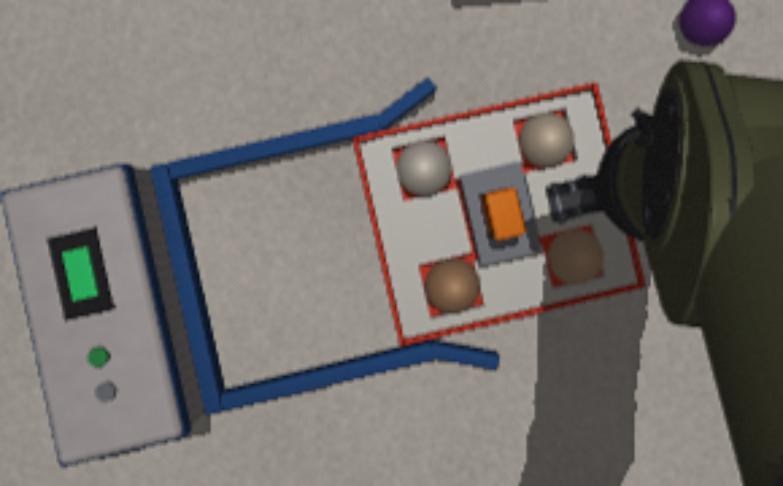

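Call:
{"api": "jog_arm", "payload": {
  "linear": [
    [0, -0.02, 0],
    [0, -0.045, 0],
    [-0.001, -0.07, 0],
    [-0.001, -0.095, 0],
    [-0.001, -0.12, 0]
  ],
  "turn": [-0.002, -0.005, -0.005, -0.005, -0.005],
  "jaw": [0, 0, 0, 0, 0]
}}

```text
time: 5.47
ee_pos: [0.5693, -0.1642, 0.0768]
orientation: [0.0, 0.995, 0.103, 0.0]
wrist_force: [1.4, -4.6, -0.4]
gripper_width: 0.0111
grip_force: 59.2
```

Call:
{"api": "jog_arm", "payload": {
  "linear": [
    [0, -0.025, 0],
    [0, -0.05, 0],
    [0, -0.075, 0],
    [0, -0.1, 0],
    [0, -0.125, 0]
  ],
  "turn": [0, 0, 0, 0, 0],
  "jaw": [0, 0, 0, 0, 0]
}}

```text
time: 5.88
ee_pos: [0.5628, -0.1336, 0.0768]
orientation: [0.0, 0.995, 0.103, 0.0]
wrist_force: [0.4, -6.0, -0.7]
gripper_width: 0.0116
grip_force: 59.2
```

```bash
python3 go.py; python3 tray.py
```

```text
t 5.88 pos [ 562.8 -133.6   76.8] yaw_y -78.14 F [ 0.4 -6.  -0.7]
tray rect [169.8 198.9] centre s,y [-84.    0.1]
yaw err deg -0.34
z 30.43365582071761
```

Sliding cleanly, 84 mm to go.

Call:
{"api": "jog_arm", "payload": {
  "linear": [
    [0, -0.025, 0],
    [0, -0.05, 0],
    [0, -0.075, 0],
    [0, -0.1, 0],
    [0, -0.125, 0]
  ],
  "turn": [-0.001, -0.002, -0.002, -0.002, -0.002],
  "jaw": [0, 0, 0, 0, 0]
}}

```text
time: 6.35
ee_pos: [0.5563, -0.1034, 0.0768]
orientation: [0.001, 0.995, 0.105, 0.0]
wrist_force: [1.5, -5.2, 0.4]
gripper_width: 0.0112
grip_force: 59.2
```

Call:
{"api": "jog_arm", "payload": {
  "linear": [
    [0, -0.025, 0],
    [0, -0.05, 0],
    [0, -0.075, 0],
    [0, -0.1, 0],
    [0, -0.12, 0]
  ],
  "turn": [0, 0, 0, 0, 0],
  "jaw": [0, 0, 0, 0, 0]
}}

```text
time: 6.77
ee_pos: [0.55, -0.0737, 0.0768]
orientation: [0.0, 0.994, 0.105, 0.0]
wrist_force: [1.0, -5.2, -0.2]
gripper_width: 0.0109
grip_force: 59.3
```

```bash
python3 go.py; python3 tray.py
```

```text
t 6.77 pos [550.  -73.7  76.8] yaw_y -77.97 F [ 1.  -5.2 -0.2]
tray rect [169.5 199.2] centre s,y [-23.   -0.2]
yaw err deg 0.11
z 30.283414645571217
```

Call:
{"api": "jog_arm", "payload": {
  "linear": [
    [0, -0.02, 0],
    [0, -0.04, 0],
    [0, -0.06, 0],
    [0, -0.075, 0],
    [0, -0.086, 0]
  ],
  "turn": [0, 0, 0, 0, 0],
  "jaw": [0, 0, 0, 0, 0]
}}

```text
time: 7.23
ee_pos: [0.5455, -0.053, 0.0768]
orientation: [0.0, 0.995, 0.105, 0.0]
wrist_force: [1.5, -6.5, -0.8]
gripper_width: 0.0116
grip_force: 59.3
```

Call:
{"api": "jog_arm", "payload": {
  "linear": [
    [0, -0.004, 0],
    [0, -0.008, 0],
    [0, -0.012, 0],
    [0, -0.016, 0],
    [0, -0.02, 0]
  ],
  "turn": [0, 0, 0, 0, 0],
  "jaw": [0, 0, 0, 0, 0]
}}

```text
time: 7.65
ee_pos: [0.5441, -0.0512, 0.0768]
orientation: [0.002, 0.995, 0.103, -0.0]
wrist_force: [0.8, -12.2, -0.1]
gripper_width: 0.0114
grip_force: 59.3
```

```bash
python3 go.py; python3 tray.py
```

```text
t 7.65 pos [544.1 -51.2  76.8] yaw_y -78.12 F [  0.8 -12.2  -0.1]
tray rect [166.9 199.6] centre s,y [0.6 1.3]
yaw err deg -0.29
z 30.31460068845326
```

Call:
{"api": "jog_arm", "payload": {
  "linear": [
    [0, 0, 0],
    [0, 0, 0],
    [0, 0.006, 0],
    [0, 0.01, 0],
    [0, 0.01, 0]
  ],
  "turn": [0, 0, 0, 0, 0],
  "jaw": [0, 0, 0, 0.3, 0.5]
}}

```text
time: 8.12
ee_pos: [0.5444, -0.0487, 0.0766]
orientation: [-0.001, 0.994, 0.105, -0.0]
wrist_force: [0.3, 0.1, -0.3]
gripper_width: 0.0346
grip_force: 0.0
```

Call:
{"api": "jog_arm", "payload": {
  "linear": [
    [0, 0, 0],
    [0, 0, 0],
    [0, 0, 0],
    [0, 0, -0.08],
    [0, 0, -0.16]
  ],
  "turn": [0, 0, 0, 0, 0],
  "jaw": [0.5, 0.5, 0.5, 0.5, 0.5]
}}

```text
time: 8.53
ee_pos: [0.5437, -0.0494, 0.1162]
orientation: [-0.0, 0.994, 0.105, -0.002]
wrist_force: [-0.0, 0.1, 0.1]
gripper_width: 0.0426
grip_force: 0.0
```

Call:
{"api": "jog_arm", "payload": {
  "linear": [
    [0, 0, -0.12],
    [0, 0, -0.2],
    [0, -0.1, -0.2],
    [0, -0.2, -0.2],
    [0, -0.2, -0.2]
  ],
  "turn": [0, 0, 0, 0, 0],
  "jaw": [0.5, 0.5, 0.5, 0.5, 0.5]
}}

```text
time: 8.95
ee_pos: [0.5336, 0.0056, 0.1672]
orientation: [-0.002, 0.994, 0.109, 0.0]
wrist_force: [-0.3, 0.6, 0.6]
gripper_width: 0.0427
grip_force: 0.0
```

```bash
python3 tray.py; python3 - <<'E'
from h import *
p,d,P=cloud("scene");M=masks(p)
q=P[M["org"]&(P[...,2]>.05)&(P[...,2]<.11)&(P[...,0]<.6)&(P[...,0]>.45)&(abs(P[...,1]-.03)<.06)]; print(len(q),np.percentile(q,[3,50,97],axis=0))
p,d,P=cloud("top");M=masks(p)
q=P[M["org"]&(P[...,2]>.088)&(P[...,2]<.11)]; q=q[(abs(q[:,0]-.526)<.05)&(abs(q[:,1]-.03)<.05)]; print(rect(q) if len(q)>3 else 0,q.mean(0))
E
python3 go.py 525.5,32,150,-78; 
```

```text
tray rect [167.5 199. ] centre s,y [0.1 1.6]
yaw err deg -0.26
z 30.471801529278864
179 [[0.51836502 0.0234144  0.05599804]
 [0.54035211 0.03438253 0.08960018]
 [0.54430014 0.04300142 0.09715058]]
0 [nan nan nan]
t 9.1 pos [534.4  -1.1 166.7] yaw_y -77.89 F [-0.   0.4 -0.2]
525.5,32,150,-78 [-0.0069 -0.137   0.0666] 0.0012 mm 38.11215788746676<stdin>:5: RuntimeWarning: Mean of empty slice.
  ret = um.true_divide(
```

View pics/t.png

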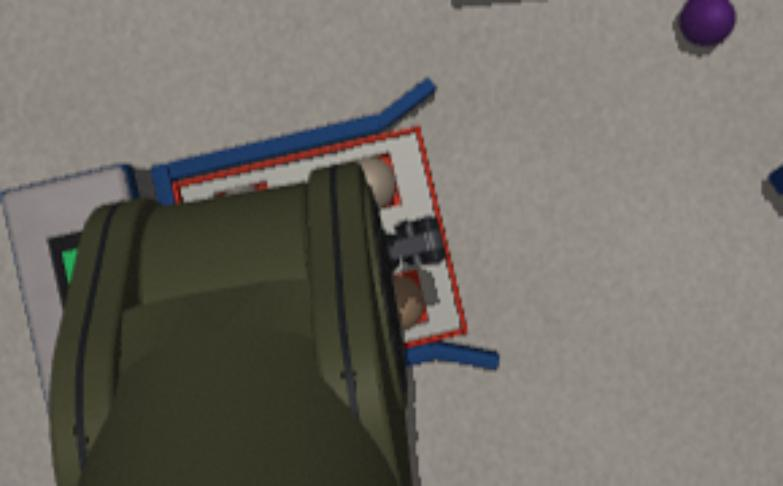

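Call:
{"api": "jog_arm", "payload": {
  "linear": [
    [-0.004, -0.05, 0],
    [-0.008, -0.1, 0],
    [-0.008, -0.137, 0],
    [-0.008, -0.137, 0.08],
    [-0.008, -0.137, 0.12]
  ],
  "turn": [0, 0, 0, 0, 0],
  "jaw": [0.5, 0.5, 0.5, 0.5, 0.5]
}}

```text
time: 9.52
ee_pos: [0.5249, 0.0328, 0.1357]
orientation: [-0.0, 0.994, 0.106, -0.0]
wrist_force: [-0.3, 0.0, -1.3]
gripper_width: 0.0427
grip_force: 0.0
```

Call:
{"api": "jog_arm", "payload": {
  "linear": [
    [0, 0, 0],
    [0, 0, 0],
    [0, 0, 0]
  ],
  "turn": [0, 0, 0],
  "jaw": [0.5, 0.5, 0.5]
}}

```text
time: 9.77
ee_pos: [0.5256, 0.0314, 0.1369]
orientation: [0.0, 0.995, 0.105, 0.0]
wrist_force: [0.2, -0.4, 0.2]
gripper_width: 0.0426
grip_force: 0.0
```

```bash
python3 go.py 525.2,31.5,79,-78; python3 - <<'E'
from h import *
p,d,P=cloud("scene"); cv2.imwrite("pics/s2.png",cv2.resize(p[150:270,250:410,::-1],None,fx=4,fy=4))
E
```

```text
t 9.77 pos [525.6  31.4 136.9] yaw_y -78.0 F [ 0.2 -0.4  0.2]
525.2,31.5,79,-78 [-0.0017 -0.0009  0.2317] -0.0 mm 57.93376366281081
```

View pics/s2.png

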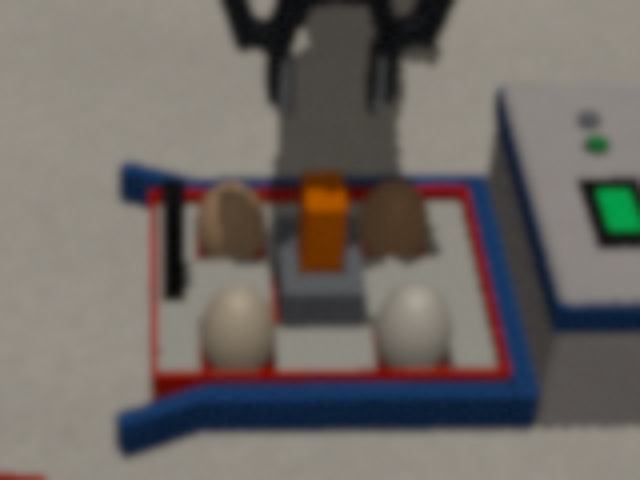

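The picture shows the fingers (crop columns 282 and 380) straddling the block (325). The tray is against the stop and all four eggs are in place.

Call:
{"api": "jog_arm", "payload": {
  "linear": [
    [0, 0, 0.06],
    [0, 0, 0.12],
    [0, 0, 0.18],
    [0, 0, 0.228],
    [0, 0, 0.228]
  ],
  "turn": [0, 0, 0, 0, 0],
  "jaw": [0.5, 0.5, 0.5, 0.5, 0.5]
}}

```text
time: 10.23
ee_pos: [0.5245, 0.0316, 0.0784]
orientation: [0.0, 0.994, 0.105, -0.001]
wrist_force: [-0.9, -0.6, -0.2]
gripper_width: 0.0429
grip_force: 0.0
```

Call:
{"api": "jog_arm", "payload": {
  "linear": [
    [0, 0, 0],
    [0, 0, 0],
    [0, 0, 0],
    [0, 0, 0],
    [0, 0, 0]
  ],
  "turn": [0, 0, 0, 0, 0],
  "jaw": [0.3, 0, 0, 0, 0]
}}

```text
time: 10.65
ee_pos: [0.5262, 0.032, 0.0808]
orientation: [-0.0, 0.994, 0.105, 0.001]
wrist_force: [-1.0, 0.8, 5.8]
gripper_width: 0.0184
grip_force: 59.7
```

Call:
{"api": "jog_arm", "payload": {
  "linear": [
    [0, 0, 0],
    [0, 0, 0]
  ],
  "turn": [0, 0],
  "jaw": [0, 0]
}}

```text
time: 10.82
ee_pos: [0.5262, 0.032, 0.0808]
orientation: [-0.0, 0.994, 0.105, 0.001]
wrist_force: [-1.2, 0.6, 5.8]
gripper_width: 0.0186
grip_force: 60.1
```

```bash
python3 go.py
```

```text
t 10.82 pos [526.2  32.   80.8] yaw_y -77.95 F [-1.2  0.6  5.8]
```

Call:
{"api": "jog_arm", "payload": {
  "linear": [
    [-0.01, 0, -0.004],
    [-0.02, 0, -0.008],
    [-0.03, 0, -0.008],
    [-0.04, 0, -0.008],
    [-0.04, 0, -0.008]
  ],
  "turn": [0, 0, 0, 0, 0],
  "jaw": [0, 0, 0, 0, 0]
}}

```text
time: 11.23
ee_pos: [0.5173, 0.0302, 0.0825]
orientation: [-0.0, 0.994, 0.105, 0.002]
wrist_force: [2.0, 1.8, 7.3]
gripper_width: 0.0001
grip_force: 3.3
```

```bash
cat > blk.py <<'E'
from h import *
# block tilt/height from the scene view: orange points, plane-fit free: centre column direction
p,d,P=cloud("scene");M=masks(p); N=np.array([-.9782,-.2079])
q=P[M["org"]&(P[...,2]>.045)&(P[...,2]<.2)&(abs(P[...,0]-.526)<.06)&(abs(P[...,1]-.03)<.05)]*1000
y=(q[:,:2]-[525.9,31.7])@N; z=q[:,2]; f=(z>52)&(z<85)&(y<0)
s=np.polyfit(z[f],y[f],1) if f.sum()>20 else [0,0]
print("n",f.sum(),"tilt rad (+left)",round(s[0],3),"y of right face at z=70",round(np.polyval(s,70),1),"orange z range",np.round(np.percentile(z,[2,98]),1))
r=P[M["red"]&(P[...,2]>.015)&(P[...,2]<.06)]*1000; r=r[(abs(r[:,0]-526)<120)&(abs(r[:,1]-32)<125)]; print("rim z",np.round(np.percentile(r[:,2],[5,50,95]),1))
E
python3 go.py; python3 blk.py
```

```text
t 11.23 pos [517.3  30.2  82.5] yaw_y -77.95 F [2.  1.8 7.3]
n 77 tilt rad (+left) 0.013 y of right face at z=70 -14.2 orange z range [56.4 98.2]
rim z [21.2 27.6 31.9]
```

The fingers have slipped off, so I'll look before going on.

```bash
python3 - <<'E'
from h import *
p,d,P=cloud("scene"); cv2.imwrite("pics/s3.png",cv2.resize(p[120:240,270:390,::-1],None,fx=5,fy=5,interpolation=cv2.INTER_CUBIC))
E
```

```text
(no output)
```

View pics/s3.png

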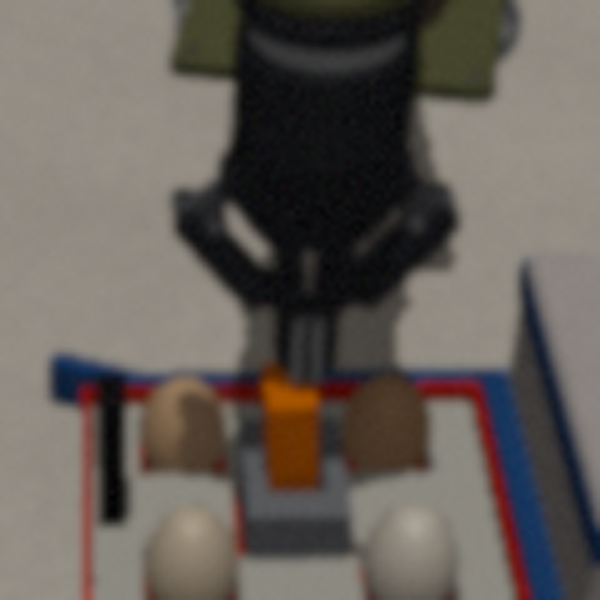

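```bash
python3 - <<'E'
from h import *
p,d,P=cloud("scene")
for r in range(182,204,1):
    print(r,[f"{P[r,c,0]*1000:.0f},{P[r,c,1]*1000:.0f},{P[r,c,2]*1000:.0f}|{p[r,c,0]}" for c in (326,329,332,335,338)])
E
```

```text
182 ['529,19,138|16', '528,26,138|18', '521,32,134|19', '527,39,139|14', '336,34,0|51']
183 ['525,19,132|17', '524,26,132|30', '525,32,134|31', '526,39,136|22', '341,35,0|58']
184 ['527,20,131|18', '529,26,133|42', '526,33,132|39', '520,39,129|30', '349,35,3|64']
185 ['526,20,128|25', '528,26,130|47', '526,33,129|41', '519,39,125|33', '351,36,1|65']
186 ['527,20,125|22', '531,27,129|50', '526,33,126|46', '523,39,125|29', '354,36,0|65']
187 ['526,20,122|17', '529,27,125|52', '526,33,124|46', '523,40,122|29', '358,36,-0|68']
188 ['524,20,118|20', '530,27,123|51', '529,34,123|47', '521,40,118|30', '363,37,-0|66']
189 ['524,20,114|18', '530,27,120|53', '528,34,120|46', '523,40,117|28', '368,37,0|68']
190 ['524,20,112|21', '530,27,118|52', '526,34,115|46', '520,40,111|28', '374,38,1|71']
191 ['524,20,109|23', '529,27,114|51', '529,34,115|46', '518,40,108|27', '375,38,-1|70']
192 ['526,21,108|34', '530,28,112|52', '526,34,110|44', '520,40,106|30', '385,39,3|65']
193 ['529,21,107|50', '530,28,109|52', '525,34,106|47', '520,40,103|28', '425,42,30|57']
194 ['520,20,97|68', '529,28,106|55', '527,34,105|48', '428,35,29|25', '426,42,28|38']
195 ['522,21,97|87', '530,28,103|59', '528,35,103|51', '430,35,27|35', '431,42,29|39']
196 ['527,21,97|110', '525,28,97|76', '523,34,96|64', '438,36,31|58', '435,43,29|57']
197 ['527,21,94|141', '530,28,98|108', '525,35,95|94', '441,36,29|70', '442,44,31|73']
198 ['532,22,96|160', '532,29,96|142', '532,35,97|130', '441,36,26|73', '438,44,25|73']
199 ['535,22,95|165', '535,29,96|160', '534,36,96|150', '442,36,24|74', '440,44,23|75']
200 ['537,23,94|162', '540,30,97|161', '539,36,97|152', '442,37,21|73', '441,44,21|71']
201 ['541,23,94|151', '541,30,95|148', '538,36,93|137', '446,37,21|72', '446,45,22|69']
202 ['542,23,92|131', '541,30,92|125', '537,37,90|114', '452,38,22|68', '468,46,36|67']
203 ['543,24,90|113', '540,30,88|111', '538,37,88|103', '485,40,46|57', '473,47,37|66']
```

The fingertips rest on the block's top at z≈97 with the TCP reading 82, so the tips sit about 14 mm above the reported TCP rather than 11 mm below it. I'll rise, open and measure that offset.

Call:
{"api": "jog_arm", "payload": {
  "linear": [
    [0, 0, -0.06],
    [0, 0, -0.12],
    [0.0, 0, -0.16],
    [0.034, 0.006, -0.16],
    [0.034, 0.006, -0.16]
  ],
  "turn": [0, 0, 0, 0, 0],
  "jaw": [0, 0, 0.2, 0.5, 0.5]
}}

```text
time: 11.8
ee_pos: [0.5255, 0.0295, 0.1222]
orientation: [0.0, 0.995, 0.105, 0.001]
wrist_force: [1.0, 0.4, 0.3]
gripper_width: 0.0357
grip_force: 0.0
```

Call:
{"api": "jog_arm", "payload": {
  "linear": [
    [0, 0, 0],
    [0, 0, 0],
    [0, 0, 0]
  ],
  "turn": [0, 0, 0],
  "jaw": [0.5, 0.5, 0.5]
}}

```text
time: 12.05
ee_pos: [0.5232, 0.0298, 0.1211]
orientation: [0.0, 0.994, 0.105, -0.001]
wrist_force: [0.0, 0.5, -1.0]
gripper_width: 0.0426
grip_force: 0.0
```

```bash
python3 go.py 525.2,31.5,54,-78; python3 tray.py; python3 blk.py; python3 - <<'E'
from h import *
p,d,P=cloud("scene"); q=P[(P[...,2]>.1)&(P[...,2]<.2)&(abs(P[...,0]-.526)<.05)&(abs(P[...,1]-.03)<.06)]*1000
s=q[:,1]
for a in range(-25,90,6):
    k=q[(s>=a)&(s<a+6)]
    if len(k)>5: print(a,len(k),np.round(np.percentile(k[:,2],[1,5,10]),0),np.round(np.median(k[:,0])))
E
```

```text
t 12.05 pos [523.2  29.8 121.1] yaw_y -77.95 F [ 0.   0.5 -1. ]
525.2,31.5,54,-78 [ 0.0099 -0.0049  0.2686] 0.0005 mm 67.20023185223116
tray rect [167.2 199.5] centre s,y [-2.2  2.1]
yaw err deg -0.23
z 30.795698131471372
n 70 tilt rad (+left) -0.021 y of right face at z=70 -14.7 orange z range [56.5 98.4]
rim z [21.1 27.6 32.1]
-25 10 [187. 187. 187.] 546.0
-19 24 [184. 184. 186.] 545.0
-13 30 [179. 181. 182.] 538.0
-7 50 [148. 150. 155.] 536.0
-1 60 [139. 145. 149.] 539.0
5 51 [142. 144. 146.] 540.0
47 44 [139. 142. 145.] 523.0
53 63 [142. 145. 148.] 529.0
59 55 [145. 149. 152.] 523.0
65 30 [179. 181. 181.] 520.0
71 24 [182. 185. 186.] 525.0
77 18 [185. 185. 187.] 525.0
```

Call:
{"api": "jog_arm", "payload": {
  "linear": [
    [0.004, 0, 0.06],
    [0.004, 0, 0.12],
    [0.004, 0, 0.18],
    [0.004, 0, 0.24],
    [0.004, 0, 0.284]
  ],
  "turn": [0, 0, 0, 0, 0],
  "jaw": [0.5, 0.5, 0.5, 0.5, 0.5]
}}

```text
time: 12.62
ee_pos: [0.5246, 0.0303, 0.0495]
orientation: [0.0, 0.994, 0.105, -0.001]
wrist_force: [0.5, -0.5, -0.2]
gripper_width: 0.0428
grip_force: 0.0
```

Call:
{"api": "jog_arm", "payload": {
  "linear": [
    [0, 0, 0],
    [0, 0, 0],
    [0, 0, 0],
    [0, 0, 0],
    [0, 0, 0]
  ],
  "turn": [0, 0, 0, 0, 0],
  "jaw": [0.5, 0.3, 0, 0, 0]
}}

```text
time: 13.03
ee_pos: [0.5255, 0.0298, 0.0512]
orientation: [0.0, 0.995, 0.105, 0.0]
wrist_force: [0.8, -1.0, -1.8]
gripper_width: 0.0232
grip_force: 59.9
```

Call:
{"api": "jog_arm", "payload": {
  "linear": [
    [0, 0, 0],
    [0, 0, 0]
  ],
  "turn": [0, 0],
  "jaw": [0, 0]
}}

```text
time: 13.2
ee_pos: [0.5255, 0.0299, 0.0512]
orientation: [0.0, 0.995, 0.105, 0.0]
wrist_force: [0.1, -2.9, 0.9]
gripper_width: 0.0225
grip_force: 60.3
```

```bash
python3 go.py; python3 tray.py; python3 blk.py; python3 - <<'E'
from h import *
p,d,P=cloud("scene"); cv2.imwrite("pics/s4.png",cv2.resize(p[130:250,270:390,::-1],None,fx=5,fy=5,interpolation=cv2.INTER_CUBIC))
E
```

```text
t 13.2 pos [525.5  29.9  51.2] yaw_y -77.98 F [ 0.1 -2.9  0.9]
tray rect [167.4 199.8] centre s,y [-2.1  2.3]
yaw err deg -0.24
z 30.422516398771915
n 72 tilt rad (+left) -0.011 y of right face at z=70 -15.4 orange z range [54.4 88.8]
rim z [20.8 27.9 32.2]
```

View pics/s4.png

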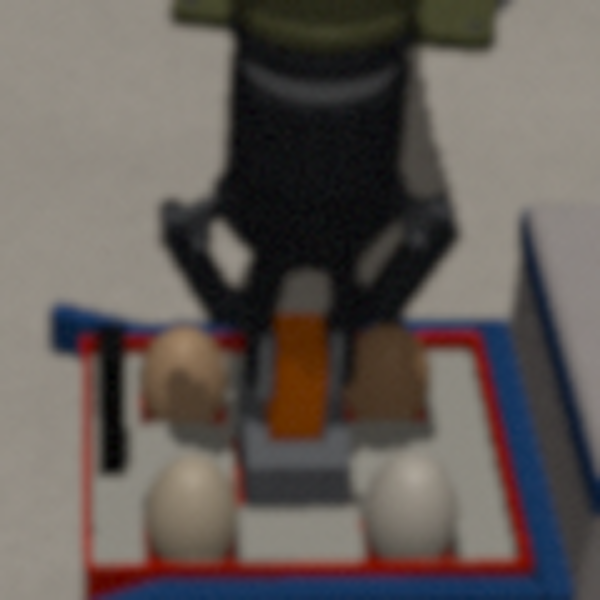

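The block is now firmly pinched (width 22.5 mm, 60 N) between columns 270 and 330. First rock to the left.

Call:
{"api": "jog_arm", "payload": {
  "linear": [
    [-0.008, 0, 0],
    [-0.016, 0, 0],
    [-0.024, 0, 0],
    [-0.032, 0, 0],
    [-0.036, 0, -0.002]
  ],
  "turn": [0, 0, 0, 0, 0],
  "jaw": [0, 0, 0, 0, 0]
}}

```text
time: 13.77
ee_pos: [0.5212, 0.0291, 0.0516]
orientation: [-0.0, 0.994, 0.105, 0.005]
wrist_force: [9.6, -2.1, -8.9]
gripper_width: 0.0231
grip_force: 59.2
```

```bash
python3 go.py; python3 tray.py; python3 blk.py
```

```text
t 13.77 pos [521.2  29.1  51.6] yaw_y -77.95 F [ 9.6 -2.1 -8.9]
tray rect [167.2 199.8] centre s,y [-2.1  2.3]
yaw err deg -0.22
z 30.910898978701475
n 80 tilt rad (+left) 0.005 y of right face at z=70 -11.1 orange z range [56.1 94.5]
rim z [21.2 28.3 32.3]
```

Call:
{"api": "jog_arm", "payload": {
  "linear": [
    [-0.006, 0, 0.008],
    [-0.012, 0, 0.008],
    [-0.018, 0, 0.008],
    [-0.024, 0, 0.008],
    [-0.024, 0, 0.008]
  ],
  "turn": [0, 0, 0, 0, 0],
  "jaw": [0, 0, 0, 0, 0]
}}

```text
time: 14.28
ee_pos: [0.5206, 0.0289, 0.0509]
orientation: [-0.001, 0.994, 0.105, 0.01]
wrist_force: [12.1, -0.2, -0.3]
gripper_width: 0.0229
grip_force: 60.1
```

```bash
python3 go.py; python3 tray.py; python3 blk.py
```

```text
t 14.28 pos [520.6  28.9  50.9] yaw_y -77.93 F [12.1 -0.2 -0.3]
tray rect [167.3 199.7] centre s,y [-2.2  2.3]
yaw err deg -0.27
z 30.332577142062277
n 83 tilt rad (+left) 0.051 y of right face at z=70 -10.1 orange z range [56.  96.8]
rim z [20.9 27.7 32.2]
```

Call:
{"api": "jog_arm", "payload": {
  "linear": [
    [-0.008, 0, 0],
    [-0.016, 0, 0],
    [-0.024, 0, 0.002],
    [-0.032, 0, 0.004],
    [-0.032, 0, 0.004]
  ],
  "turn": [0, 0, 0, 0, 0],
  "jaw": [0, 0, 0, 0, 0]
}}

```text
time: 14.8
ee_pos: [0.5179, 0.0285, 0.0513]
orientation: [-0.001, 0.994, 0.105, 0.015]
wrist_force: [17.2, 1.3, 5.4]
gripper_width: 0.023
grip_force: 61.0
```

```bash
python3 go.py; python3 tray.py; python3 blk.py
```

```text
t 14.8 pos [517.9  28.5  51.3] yaw_y -77.93 F [17.2  1.3  5.4]
tray rect [167.4 200.1] centre s,y [-2.   2.3]
yaw err deg -0.29
z 30.32435852207882
n 96 tilt rad (+left) 0.073 y of right face at z=70 -8.4 orange z range [55.1 98.1]
rim z [21.4 27.8 32.3]
```

Call:
{"api": "jog_arm", "payload": {
  "linear": [
    [0.02, 0, -0.004],
    [0.04, 0, -0.008],
    [0.06, 0, -0.012],
    [0.08, 0, -0.016],
    [0.1, 0, -0.018]
  ],
  "turn": [0, 0, 0, 0, 0],
  "jaw": [0, 0, 0, 0, 0]
}}

```text
time: 15.32
ee_pos: [0.5248, 0.0309, 0.0519]
orientation: [-0.0, 0.994, 0.105, -0.003]
wrist_force: [-2.5, -0.8, -5.5]
gripper_width: 0.0233
grip_force: 59.5
```

Call:
{"api": "jog_arm", "payload": {
  "linear": [
    [0.02, 0, -0.002],
    [0.04, 0, -0.002],
    [0.06, 0, -0.002],
    [0.08, 0, 0],
    [0.08, 0, 0]
  ],
  "turn": [0, 0, 0, 0, 0],
  "jaw": [0, 0, 0, 0, 0]
}}

```text
time: 15.73
ee_pos: [0.5372, 0.0337, 0.0514]
orientation: [0.0, 0.994, 0.105, -0.01]
wrist_force: [-13.0, -1.5, 3.5]
gripper_width: 0.0231
grip_force: 61.3
```

```bash
python3 go.py; python3 tray.py; python3 blk.py
```

```text
t 15.73 pos [537.2  33.7  51.4] yaw_y -77.94 F [-13.   -1.5   3.5]
tray rect [168.7 198.6] centre s,y [-1.2 -2. ]
yaw err deg -0.17
z 30.275724822908412Traceback (most recent call last):
  File "blk.py", line 7, in <module>
    print("n",f.sum(),"tilt rad (+left)",round(s[0],3),"y of right face at z=70",round(np.polyval(s,70),1),"orange z range",np.round(np.percentile(z,[2,98]),1))
                                                                                                                                     ~~~~~~~~~~~~~^^^^^^^^^^
    return _quantile_unchecked(
        a, q, axis, out, overwrite_input, method, keepdims, weights)
    return _ureduce(a,
                    func=_quantile_ureduce_func,
    ...<5 lines>...
                    overwrite_input=overwrite_input,
                    method=method)
    r = func(a, **kwargs)
    result = _quantile(arr,
                       quantiles=q,
    ...<2 lines>...
                       out=out,
                       weights=wgt)
    slices_having_nans = np.isnan(arr[-1, ...])
                                  ~~~^^^^^^^^^
IndexError: index -1 is out of bounds for axis 0 with size 0
```

Call:
{"api": "jog_arm", "payload": {
  "linear": [
    [-0.02, 0, -0.004],
    [-0.04, 0, -0.008],
    [-0.06, 0, -0.012],
    [-0.08, 0, -0.014],
    [-0.1, 0, -0.016]
  ],
  "turn": [0, 0, 0, 0, 0],
  "jaw": [0, 0, 0, 0, 0]
}}

```text
time: 16.25
ee_pos: [0.5255, 0.0308, 0.0572]
orientation: [-0.001, 0.994, 0.105, 0.004]
wrist_force: [6.7, 2.0, -10.8]
gripper_width: 0.0227
grip_force: 59.5
```

Call:
{"api": "jog_arm", "payload": {
  "linear": [
    [-0.02, 0, 0],
    [-0.04, 0, 0],
    [-0.06, 0, 0],
    [-0.08, 0, 0],
    [-0.09, 0, 0]
  ],
  "turn": [0, 0, 0, 0, 0],
  "jaw": [0, 0, 0, 0, 0]
}}

```text
time: 16.67
ee_pos: [0.5144, 0.0284, 0.0596]
orientation: [-0.001, 0.994, 0.105, 0.015]
wrist_force: [13.9, 3.7, -4.2]
gripper_width: 0.0228
grip_force: 59.5
```

```bash
sed -i 's/(s>190)&(v>100)/(s>170)\&(v>50)/' h.py; python3 go.py; python3 tray.py; python3 blk.py
```

```text
t 16.67 pos [514.4  28.4  59.6] yaw_y -77.89 F [13.9  3.7 -4.2]
tray rect [167.  199.4] centre s,y [-1.3  2.3]
yaw err deg -0.34
z 36.83688970867116
n 109 tilt rad (+left) -0.072 y of right face at z=70 -6.1 orange z range [ 49.6 107.4]
rim z [24.6 32.6 39. ]
```

The tray has been lifted about 6 mm, so I'm setting it back down at once.

Call:
{"api": "jog_arm", "payload": {
  "linear": [
    [0, 0, 0.008],
    [0, 0, 0.016],
    [0, 0, 0.024],
    [0, 0, 0.028],
    [0, 0, 0.028]
  ],
  "turn": [0, 0, 0, 0, 0],
  "jaw": [0, 0, 0, 0, 0]
}}

```text
time: 17.18
ee_pos: [0.515, 0.0284, 0.0536]
orientation: [-0.001, 0.994, 0.105, 0.015]
wrist_force: [13.2, 3.1, 5.6]
gripper_width: 0.0234
grip_force: 61.0
```

```bash
python3 go.py; python3 tray.py; python3 blk.py
```

```text
t 17.18 pos [515.   28.4  53.6] yaw_y -77.89 F [13.2  3.1  5.6]
tray rect [167.  199.9] centre s,y [-1.1  2.2]
yaw err deg -0.28
z 30.530520772868776
n 117 tilt rad (+left) 0.071 y of right face at z=70 -6.6 orange z range [ 46.8 100.8]
rim z [21.9 28.  32.1]
```

Call:
{"api": "jog_arm", "payload": {
  "linear": [
    [0.02, 0, -0.004],
    [0.04, 0, -0.008],
    [0.06, 0, -0.011],
    [0.08, 0, -0.013],
    [0.1, 0, -0.014]
  ],
  "turn": [0, 0, 0, 0, 0],
  "jaw": [0, 0, 0, 0, 0]
}}

```text
time: 17.7
ee_pos: [0.5222, 0.0299, 0.0538]
orientation: [0.0, 0.994, 0.105, -0.003]
wrist_force: [-7.3, -0.0, 12.5]
gripper_width: 0.0228
grip_force: 61.6
```

```bash
python3 tray.py; python3 blk.py
```

```text
tray rect [166.8 200. ] centre s,y [-1.1  2.1]
yaw err deg -0.28
z 30.652481910762365
n 114 tilt rad (+left) 0.054 y of right face at z=70 -14.7 orange z range [ 49.1 101.1]
rim z [21.5 28.  32.2]
```

Call:
{"api": "jog_arm", "payload": {
  "linear": [
    [0.015, 0, -0.004],
    [0.03, 0, -0.008],
    [0.045, 0, -0.01],
    [0.06, 0, -0.012],
    [0.075, 0, -0.012]
  ],
  "turn": [0, 0, 0, 0, 0],
  "jaw": [0, 0, 0, 0, 0]
}}

```text
time: 18.22
ee_pos: [0.5332, 0.0319, 0.0546]
orientation: [0.001, 0.994, 0.105, -0.01]
wrist_force: [-12.5, -1.5, 6.5]
gripper_width: 0.0232
grip_force: 61.8
```

```bash
python3 tray.py; python3 blk.py
```

```text
tray rect [169.1 199.2] centre s,y [-1.7 -2.1]
yaw err deg -0.24
z 30.334765638442448
n 96 tilt rad (+left) -0.094 y of right face at z=70 -24.1 orange z range [ 50.1 101.9]
rim z [23.3 29.5 32.4]
```

Call:
{"api": "jog_arm", "payload": {
  "linear": [
    [-0.02, 0, -0.004],
    [-0.04, 0, -0.008],
    [-0.06, 0, -0.011],
    [-0.08, 0, -0.013],
    [-0.1, 0, -0.014]
  ],
  "turn": [0, 0, 0, 0, 0],
  "jaw": [0, 0, 0, 0, 0]
}}

```text
time: 18.73
ee_pos: [0.5221, 0.0295, 0.0602]
orientation: [-0.0, 0.994, 0.105, 0.004]
wrist_force: [6.5, 1.3, -9.5]
gripper_width: 0.0231
grip_force: 59.7
```

```bash
python3 tray.py; python3 blk.py
```

```text
tray rect [167.1 199.7] centre s,y [-1.5  2.3]
yaw err deg -0.27
z 35.83967395185705
n 102 tilt rad (+left) -0.171 y of right face at z=70 -10.9 orange z range [ 50.7 107.1]
rim z [24.3 32.3 38.2]
```

Call:
{"api": "jog_arm", "payload": {
  "linear": [
    [-0.01, 0, 0.008],
    [-0.02, 0, 0.014],
    [-0.03, 0, 0.018],
    [-0.05, 0, 0.018],
    [-0.07, 0, 0.018]
  ],
  "turn": [0, 0, 0, 0, 0],
  "jaw": [0, 0, 0, 0, 0]
}}

```text
time: 19.25
ee_pos: [0.5166, 0.0284, 0.0586]
orientation: [-0.001, 0.994, 0.105, 0.015]
wrist_force: [17.9, 3.7, 1.2]
gripper_width: 0.0233
grip_force: 61.2
```

```bash
python3 tray.py; python3 blk.py
```

```text
tray rect [167.1 199.6] centre s,y [-1.6  2.1]
yaw err deg -0.29
z 32.70368238056509
n 110 tilt rad (+left) -0.063 y of right face at z=70 -7.1 orange z range [ 46.8 105.8]
rim z [22.8 30.2 34.4]
```

Call:
{"api": "jog_arm", "payload": {
  "linear": [
    [-0.004, 0, 0.006],
    [-0.008, 0, 0.012],
    [-0.012, 0, 0.012]
  ],
  "turn": [0, 0, 0],
  "jaw": [0, 0, 0]
}}

```text
time: 19.6
ee_pos: [0.5138, 0.0279, 0.0557]
orientation: [-0.001, 0.994, 0.105, 0.015]
wrist_force: [17.1, 4.1, -2.4]
gripper_width: 0.0234
grip_force: 60.9
```

```bash
python3 tray.py; python3 blk.py
```

```text
tray rect [167.2 199.9] centre s,y [-1.4  2.2]
yaw err deg -0.2
z 30.458875851098853
n 113 tilt rad (+left) 0.034 y of right face at z=70 -6.1 orange z range [ 47.3 103. ]
rim z [22.1 27.9 32.1]
```

Call:
{"api": "jog_arm", "payload": {
  "linear": [
    [0.02, 0, -0.004],
    [0.04, 0, -0.008],
    [0.06, 0, -0.012],
    [0.08, 0, -0.014],
    [0.1, 0, -0.016]
  ],
  "turn": [0, 0, 0, 0, 0],
  "jaw": [0, 0, 0, 0, 0]
}}

```text
time: 20.12
ee_pos: [0.5206, 0.0293, 0.0565]
orientation: [0.0, 0.994, 0.105, -0.003]
wrist_force: [-5.6, -1.2, 3.3]
gripper_width: 0.0229
grip_force: 61.6
```

Call:
{"api": "jog_arm", "payload": {
  "linear": [
    [0.02, 0, -0.004],
    [0.04, 0, -0.008],
    [0.06, 0, -0.01],
    [0.08, 0, -0.012]
  ],
  "turn": [0, 0, 0, 0],
  "jaw": [0, 0, 0, 0]
}}

```text
time: 20.45
ee_pos: [0.5333, 0.0319, 0.058]
orientation: [0.001, 0.994, 0.105, -0.01]
wrist_force: [-10.9, -2.7, 4.0]
gripper_width: 0.0233
grip_force: 61.9
```

```bash
python3 tray.py; python3 blk.py
```

```text
tray rect [168.8 199.5] centre s,y [-1.7 -2.2]
yaw err deg -0.26
z 30.41644988451858
n 100 tilt rad (+left) -0.179 y of right face at z=70 -23.6 orange z range [ 47.6 104.9]
rim z [22.8 29.5 32.3]
```

Call:
{"api": "jog_arm", "payload": {
  "linear": [
    [-0.02, 0, 0],
    [-0.04, 0, 0],
    [-0.06, 0, 0],
    [-0.08, 0, 0],
    [-0.1, 0, 0]
  ],
  "turn": [0, 0, 0, 0, 0],
  "jaw": [0, 0, 0, 0, 0]
}}

```text
time: 20.97
ee_pos: [0.5221, 0.0296, 0.0597]
orientation: [-0.0, 0.994, 0.105, 0.004]
wrist_force: [7.7, 1.8, -9.2]
gripper_width: 0.0233
grip_force: 60.2
```

```bash
python3 tray.py; python3 blk.py
```

```text
tray rect [167.1 199.6] centre s,y [-1.5  2.2]
yaw err deg -0.29
z 31.988883423154757
n 102 tilt rad (+left) -0.168 y of right face at z=70 -10.7 orange z range [ 47.  106.8]
rim z [22.7 29.3 34. ]
```

Call:
{"api": "jog_arm", "payload": {
  "linear": [
    [-0.02, 0, 0.006],
    [-0.04, 0, 0.01],
    [-0.06, 0, 0.01],
    [-0.08, 0, 0.01],
    [-0.085, 0, 0.01]
  ],
  "turn": [0, 0, 0, 0, 0],
  "jaw": [0, 0, 0, 0, 0]
}}

```text
time: 21.48
ee_pos: [0.5111, 0.0273, 0.0599]
orientation: [-0.001, 0.994, 0.105, 0.014]
wrist_force: [17.0, 3.0, -1.6]
gripper_width: 0.0231
grip_force: 61.2
```

```bash
python3 tray.py; python3 blk.py
```

```text
tray rect [167.3 199.6] centre s,y [-1.5  2.4]
yaw err deg -0.26
z 30.612849034411195
n 120 tilt rad (+left) -0.008 y of right face at z=70 -5.1 orange z range [ 47.6 107.6]
rim z [21.9 27.7 32. ]
```

Call:
{"api": "jog_arm", "payload": {
  "linear": [
    [0.02, 0, -0.004],
    [0.04, 0, -0.008],
    [0.06, 0, -0.012],
    [0.08, 0, -0.014],
    [0.1, 0, -0.016]
  ],
  "turn": [0, 0, 0, 0, 0],
  "jaw": [0, 0, 0, 0, 0]
}}

```text
time: 22.0
ee_pos: [0.5182, 0.0288, 0.0604]
orientation: [0.0, 0.994, 0.105, -0.004]
wrist_force: [-6.8, -0.8, 0.4]
gripper_width: 0.0231
grip_force: 61.2
```

Call:
{"api": "jog_arm", "payload": {
  "linear": [
    [0.02, 0, -0.003],
    [0.04, 0, -0.006],
    [0.06, 0, -0.009],
    [0.08, 0, -0.01],
    [0.09, 0, -0.01]
  ],
  "turn": [0, 0, 0, 0, 0],
  "jaw": [0, 0, 0, 0, 0]
}}

```text
time: 22.42
ee_pos: [0.5348, 0.0321, 0.062]
orientation: [0.001, 0.994, 0.105, -0.009]
wrist_force: [-12.5, -2.4, 6.9]
gripper_width: 0.023
grip_force: 62.5
```

```bash
python3 tray.py; python3 blk.py
```

```text
tray rect [168.9 199.1] centre s,y [-1.8 -2.2]
yaw err deg -0.26
z 30.518419536166796
n 99 tilt rad (+left) -0.243 y of right face at z=70 -23.4 orange z range [ 48.6 109.3]
rim z [23.2 29.4 32.1]
```

Steady progress: the block has risen about 11 mm and the tray is flat. Next swing to the left.

Call:
{"api": "jog_arm", "payload": {
  "linear": [
    [-0.02, 0, 0],
    [-0.04, 0, -0.002],
    [-0.06, 0, -0.002],
    [-0.08, 0, -0.002],
    [-0.1, 0, 0]
  ],
  "turn": [0, 0, 0, 0, 0],
  "jaw": [0, 0, 0, 0, 0]
}}

```text
time: 22.93
ee_pos: [0.5226, 0.0297, 0.0636]
orientation: [-0.0, 0.994, 0.105, 0.004]
wrist_force: [8.1, 2.3, -8.0]
gripper_width: 0.023
grip_force: 60.6
```

Call:
{"api": "jog_arm", "payload": {
  "linear": [
    [-0.02, 0, 0.004],
    [-0.04, 0, 0.006],
    [-0.06, 0, 0.006],
    [-0.08, 0, 0.006],
    [-0.085, 0, 0.006]
  ],
  "turn": [0, 0, 0, 0, 0],
  "jaw": [0, 0, 0, 0, 0]
}}

```text
time: 23.35
ee_pos: [0.5107, 0.0272, 0.0642]
orientation: [-0.001, 0.994, 0.105, 0.013]
wrist_force: [15.3, 2.3, -3.9]
gripper_width: 0.0229
grip_force: 60.7
```

```bash
python3 tray.py; python3 blk.py
```

```text
tray rect [167.4 199.9] centre s,y [-1.3  2.3]
yaw err deg -0.28
z 30.91268684448906
n 113 tilt rad (+left) -0.075 y of right face at z=70 -4.5 orange z range [ 45.7 111.7]
rim z [22.7 28.1 32.2]
```

Call:
{"api": "jog_arm", "payload": {
  "linear": [
    [0.02, 0, -0.004],
    [0.04, 0, -0.008],
    [0.06, 0, -0.012],
    [0.08, 0, -0.014],
    [0.1, 0, -0.016]
  ],
  "turn": [0, 0, 0, 0, 0],
  "jaw": [0, 0, 0, 0, 0]
}}

```text
time: 23.87
ee_pos: [0.5205, 0.0294, 0.0651]
orientation: [0.0, 0.994, 0.105, -0.003]
wrist_force: [-4.0, -0.7, -5.5]
gripper_width: 0.0231
grip_force: 60.4
```

Call:
{"api": "jog_arm", "payload": {
  "linear": [
    [0.02, 0, -0.003],
    [0.04, 0, -0.006],
    [0.06, 0, -0.009],
    [0.08, 0, -0.01],
    [0.09, 0, -0.01]
  ],
  "turn": [0, 0, 0, 0, 0],
  "jaw": [0, 0, 0, 0, 0]
}}

```text
time: 24.28
ee_pos: [0.5378, 0.0329, 0.0675]
orientation: [0.001, 0.994, 0.105, -0.008]
wrist_force: [-11.2, -1.6, 4.6]
gripper_width: 0.0231
grip_force: 61.6
```

Call:
{"api": "jog_arm", "payload": {
  "linear": [
    [-0.02, 0, 0],
    [-0.04, 0, -0.002],
    [-0.06, 0, -0.002],
    [-0.08, 0, -0.002],
    [-0.1, 0, 0]
  ],
  "turn": [0, 0, 0, 0, 0],
  "jaw": [0, 0, 0, 0, 0]
}}

```text
time: 24.7
ee_pos: [0.5251, 0.0302, 0.069]
orientation: [-0.0, 0.994, 0.105, 0.005]
wrist_force: [8.7, 1.9, -9.3]
gripper_width: 0.0235
grip_force: 60.1
```

```bash
python3 tray.py; python3 blk.py
```

```text
tray rect [167.2 202.3] centre s,y [-0.4  1.9]
yaw err deg -0.56
z 31.53370517999443
n 96 tilt rad (+left) -0.22 y of right face at z=70 -11.2 orange z range [ 47.9 115.5]
rim z [22.1 28.8 33.3]
```

Call:
{"api": "jog_arm", "payload": {
  "linear": [
    [-0.02, 0, 0.003],
    [-0.04, 0, 0.004],
    [-0.06, 0, 0.004],
    [-0.08, 0, 0.004],
    [-0.085, 0, 0.004]
  ],
  "turn": [0, 0, 0, 0, 0],
  "jaw": [0, 0, 0, 0, 0]
}}

```text
time: 25.22
ee_pos: [0.508, 0.0266, 0.0698]
orientation: [-0.001, 0.994, 0.105, 0.009]
wrist_force: [8.6, 1.4, 3.0]
gripper_width: 0.0233
grip_force: 62.0
```

Call:
{"api": "jog_arm", "payload": {
  "linear": [
    [0.02, 0, -0.004],
    [0.04, 0, -0.008],
    [0.06, 0, -0.012],
    [0.08, 0, -0.014],
    [0.1, 0, -0.016]
  ],
  "turn": [0, 0, 0, 0, 0],
  "jaw": [0, 0, 0, 0, 0]
}}

```text
time: 25.63
ee_pos: [0.514, 0.0278, 0.0707]
orientation: [0.001, 0.994, 0.105, -0.011]
wrist_force: [-17.3, -2.3, 17.9]
gripper_width: 0.023
grip_force: 64.0
```

```bash
python3 tray.py; python3 blk.py; python3 go.py
```

```text
tray rect [167.  200.2] centre s,y [-1.2  2.2]
yaw err deg -0.27
z 30.529450296953087
n 119 tilt rad (+left) -0.036 y of right face at z=70 -9.9 orange z range [ 48.  119.1]
rim z [21.9 27.8 32.1]
t 25.73 pos [513.7  27.7  70.9] yaw_y -77.99 F [-14.6  -2.3  18.9]
```

Call:
{"api": "jog_arm", "payload": {
  "linear": [
    [0, 0, -0.006],
    [0, 0, -0.012],
    [0, 0, -0.018],
    [0, 0, -0.024],
    [0, 0, -0.024]
  ],
  "turn": [0, 0, 0, 0, 0],
  "jaw": [0, 0, 0, 0, 0]
}}

```text
time: 26.15
ee_pos: [0.518, 0.0286, 0.0759]
orientation: [0.001, 0.994, 0.105, -0.007]
wrist_force: [-7.8, -1.5, 0.9]
gripper_width: 0.0232
grip_force: 61.5
```

```bash
python3 tray.py; python3 blk.py; python3 go.py
```

```text
tray rect [168.7 199.9] centre s,y [-1.2 -2.4]
yaw err deg -0.31
z 30.57260779410875
n 114 tilt rad (+left) 0.046 y of right face at z=70 -13.0 orange z range [ 48.3 123.8]
rim z [22.  29.2 32.4]
t 26.25 pos [518.   28.6  75.9] yaw_y -77.97 F [-6.5 -0.6  1.1]
```

Call:
{"api": "jog_arm", "payload": {
  "linear": [
    [-0.004, 0, -0.008],
    [-0.008, 0, -0.016],
    [-0.01, 0, -0.024],
    [-0.01, 0, -0.032],
    [-0.01, 0, -0.036]
  ],
  "turn": [0, 0, 0, 0, 0],
  "jaw": [0, 0, 0, 0, 0]
}}

```text
time: 26.67
ee_pos: [0.5238, 0.03, 0.0869]
orientation: [-0.0, 0.994, 0.105, 0.002]
wrist_force: [-0.3, -0.2, 0.2]
gripper_width: 0.0229
grip_force: 61.4
```

```bash
python3 tray.py; python3 blk.py; python3 go.py
```

```text
tray rect [168.7 199.4] centre s,y [-1.5 -2.4]
yaw err deg -0.28
z 30.444466812653115
n 129 tilt rad (+left) 0.192 y of right face at z=70 -20.7 orange z range [ 50.6 134.6]
rim z [22.9 29.1 32. ]
t 26.77 pos [523.7  29.9  86.9] yaw_y -77.95 F [-0.2  0.3 -1.1]
```

Call:
{"api": "jog_arm", "payload": {
  "linear": [
    [0, 0, -0.016],
    [0, 0, -0.032],
    [0, 0, -0.048],
    [0, 0, -0.064],
    [0, 0, -0.08]
  ],
  "turn": [0, 0, 0, 0, 0],
  "jaw": [0, 0, 0, 0, 0]
}}

```text
time: 27.18
ee_pos: [0.522, 0.0296, 0.1068]
orientation: [0.0, 0.994, 0.105, 0.0]
wrist_force: [0.3, -0.3, -0.4]
gripper_width: 0.0231
grip_force: 61.4
```

Call:
{"api": "jog_arm", "payload": {
  "linear": [
    [0, 0, 0],
    [0, 0, 0],
    [0, 0, 0],
    [0, 0, 0],
    [0, 0, 0]
  ],
  "turn": [0, 0, 0, 0, 0],
  "jaw": [0, 0, 0, 0, 0]
}}

```text
time: 27.6
ee_pos: [0.5216, 0.0295, 0.106]
orientation: [0.0, 0.994, 0.105, -0.0]
wrist_force: [0.3, -0.1, -0.3]
gripper_width: 0.0229
grip_force: 61.4
```

```bash
python3 tray.py; python3 blk.py; python3 go.py; python3 - <<'E'
from h import *
p,d,P=cloud("scene"); cv2.imwrite("pics/s5.png",cv2.resize(p[110:250,240:420,::-1],None,fx=4,fy=4,interpolation=cv2.INTER_CUBIC))
E
```

```text
tray rect [168.7 199.3] centre s,y [-1.5 -2.4]
yaw err deg -0.27
z 30.224518746324648
n 68 tilt rad (+left) -0.083 y of right face at z=70 -19.1 orange z range [ 64.8 153.8]
rim z [22.2 29.3 32.3]
t 27.7 pos [521.6  29.5 106. ] yaw_y -77.95 F [ 0.4 -0.3 -0.5]
```

View pics/s5.png

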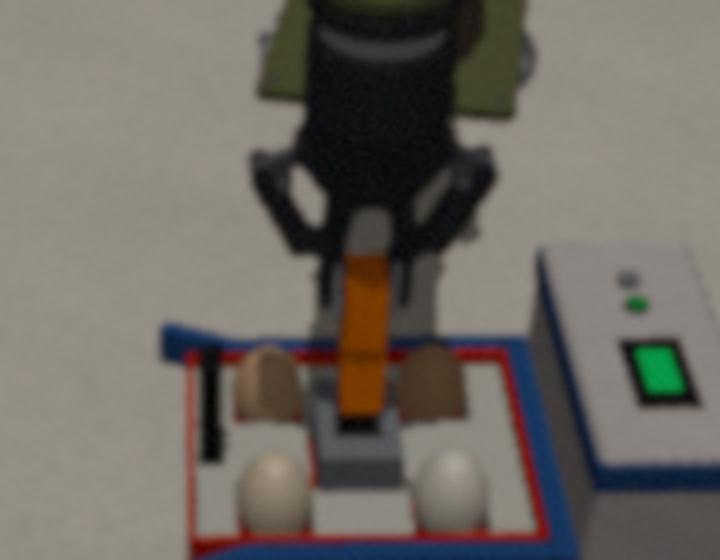

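```bash
python3 - <<'E'
from h import *
p,d,P=cloud("scene");M=masks(p)
q=P[M["org"]&(P[...,2]>.06)&(P[...,2]<.17)&(abs(P[...,0]-.526)<.06)&(abs(P[...,1]-.03)<.04)]*1000
for a in range(60,160,12):
    k=q[(q[:,2]>=a)&(q[:,2]<a+12)]
    if len(k): print(a,len(k),np.round(np.median(k,0),1))
E
```

```text
60 18 [545.1  33.   66.3]
72 46 [546.4  32.8  78.7]
84 60 [544.2  32.6  90.8]
96 49 [542.1  32.3 101.7]
108 42 [544.3  31.5 115.9]
120 55 [543.4  32.7 126.8]
132 51 [541.   32.1 137.8]
144 103 [535.3  30.7 150.9]
```

The block hangs about 16 mm above the socket, tilted about 0.15 rad and still. The tray is home and flat, and all four eggs are in their cells.

```bash
python3 -c "
from workcell import *
print(job_done())"
```

```text
the job is handed in; nothing more can be done
None
```

The job is handed in, with no verdict returned: the tray is home and flat with all eggs in place, and the block was rocked free and is held about 16 mm above its socket. On the way the tray lifted about 6 mm twice (limit 12 mm) and I set it straight back down.

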